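# Lay out torch parts in reverse for reassembly

### The job

The four parts of the gas torch stand in the full wooden rack in the order they came off, the first next to the rack's brass knob. Move them to the empty rack in the reverse order for reassembly: the part farthest from the knob in the full rack goes into the bay next to the other rack's knob, the next one into the next bay, and so on until the part that was next to the knob is farthest from it. Every part shall stand the same way up as it stood, flat in the middle of its bay.

Things in the scene. Friction and masses are not known exactly. Their poses are not given: they have to be found in the camera images.
- full_rack: fixed wooden rack, board 252x66x14 mm, holds the four parts in a row along its x; upright brass knob 22 mm high at x=-0.119. Origin: middle of the row, on the underside; z up. Bay centres y=0, x=-0.075 (by the knob), -0.025, 0.025, 0.075. Strips 4 mm thick, 22 mm above the worktop, part the bays (46 mm clear, open to +-y: straddle parts along y). Parts stand on seat plates, 18 mm above the worktop
- empty_rack: fixed wooden rack, board 252x66x14 mm, like full_rack but empty, four bays in a row along its x; upright brass knob 22 mm high at x=-0.119. Origin: middle of the row, on the underside; z up. Bay centres y=0, x=-0.075 (by the knob), -0.025, 0.025, 0.075. Strips 4 mm thick, 22 mm above the worktop, part the bays (46 mm clear, open to +-y). A 44 mm square pad in each, its top 18 mm above the worktop
- burner_head: brass burner head of a gas torch, an upright tube 19 mm in diameter on a hexagon foot 22 x 25 mm, 8 mm high; 56 mm high in all. Origin: centre of its underside; z up along the tube. Loose, about 85 g
- sleeve_ring: grey rubber sleeve ring lying flat, 33 mm in diameter, 13 mm high, open in the middle; rigid. Origin: centre of its underside; z up. Loose, about 15 g
- copper_cup: small copper cup, mouth up, 24 mm across the mouth and about 18 mm across the bottom, 13 mm high. Origin: centre of its underside; z up. Loose, about 15 g
- union_nut: brass union nut: a hexagon 28 mm across its flats (two flats face +-y of the rack at the start) and 16 mm high, with a round collar 23 mm in diameter above it; 28 mm high in all. Origin: centre of its underside; z up. Loose, about 60 g
- seat_burner_head: fixed thin square aluminium seat plate, 44 x 44 x 4 mm, in one bay of the full rack; the burner head stands on its middle at the start, and it shows which bay that part came from. Origin: centre of its underside; its top is 18 mm above the worktop. x and y along the rack's
- seat_sleeve_ring: fixed thin square aluminium seat plate, 44 x 44 x 4 mm, in one bay of the full rack; the rubber sleeve ring stands on its middle at the start, and it shows which bay that part came from. Origin: centre of its underside; its top is 18 mm above the worktop. x and y along the rack's
- seat_copper_cup: fixed thin square aluminium seat plate, 44 x 44 x 4 mm, in one bay of the full rack; the copper cup stands on its middle at the start, and it shows which bay that part came from. Origin: centre of its underside; its top is 18 mm above the worktop. x and y along the rack's
- seat_union_nut: fixed thin square aluminium seat plate, 44 x 44 x 4 mm, in one bay of the full rack; the union nut stands on its middle at the start, and it shows which bay that part came from. Origin: centre of its underside; its top is 18 mm above the worktop. x and y along the rack's
Things that resemble listed ones, but are neither listed nor needed, are in the scene too. Several things have the shape of the union_nut; the one meant has the colours described above. Leave any blue look-alike of the burner_head alone.

How it is judged:
By the outcome, as a careful person would: the job done as asked, in the order asked, and still so for the second after the job is handed in, with the robot touching nothing.
It also fails if it takes over 99 s, if anything falls off the work surface, if the arm or the gripper's body presses on something with over 40 N, if the wrist force passes 120 N, or if a joint passes its speed limit or range.

### The arm

A 6-joint arm with a two-finger parallel gripper is mounted at the origin on a cart in front of the work surface, level with it; the furniture and walls round the work are solid. World frame = base frame: x ahead of the robot, y to its left, z up, the work surface at z = 0. Lengths are in m, angles in rad, forces in N, time in s.
With the tool pointing down it reaches from about 0.35 to 0.8 m from the base axis. Payload 7.3 kg.
Tool frame: the origin (TCP) lies between the finger pads; the fingertips stand 17 mm ahead of it and the grasp point (between the pads) lies 2 mm behind it; z points along the fingers, y is the line along which they close (so a half turn about z gives the same grasp; the last joint's range is limited). The gripper opens to 85 mm and grips with 20 to 120 N. Pads are 22 mm wide; open, the fingers measure 114 mm over their backs; the gripper's body (76 mm by 85 mm) begins 54 mm behind the grasp point. The pads swing forward as they close: fully open they stand 13 mm farther back than shut.
Start: joints at [0.961, 0.342, 1.524, -0, 1.275, -0.146], TCP at [0.235, 0.47, 0.248] pointing down, gripper open.
Joint ranges: [-2.53, 2.53], [-0.77, 2.02], [0.04, 2.7], [-1, 4.14], [0.28, 2.66], [-3.11, 3.11]. Speed limits (rad/s): [2.57, 2.57, 3.14, 3.14, 3.14, 3.14].

### API

Orientations are given as a rotation vector (axis times angle).
In Python, from bench import monitor, vision, bot gives the robot as it stands.
- The arm moves only by the tool apply_moves, never from a script. Its argument "series" is a list that holds one entry, the list of rows, each a list of 7 numbers: the shift along the tool's x, y, z in normalised numbers (1 is 0.8 m), then the turn, a rotation vector about the tool's x, y, z in fractions of the full range, 1 being 90 degrees, then the closure, from 0 (fully open) to 1 (shut). A call has 1 to 12 rows; each row is the pose to reach, as a shift and turn from the pose commanded when the call began, along the tool's axes at that moment; what a row does not reach only later rows make up. A row lasts 1/10 s, in which the tool goes at most 50 mm and 8.59 degrees, less where a joint would pass 70% of its speed; a pose out of reach is approached as far as the arm can. A call with a gripper value outside its range is refused whole. The fingers move at their own pace and stop on an object; "grip_force" is the grip in N (left out, the last holds). Time passes only in rows, so rows that repeat a pose let the fingers close. It gives the time, the measured TCP pose, the force, the opening and the grip force at its end, in the units of the state.
- monitor.read_state(): the state, without advancing time (a new reading comes with each control period).
- vision.grab_frame(name): name is "scene" or "top" or "wrist"; returns (picture, depth): 420x560x3 uint8, red, green, blue; 420x560 float32, m along the optical axis (not along the pixel's ray), 0 where there is no reading.
- vision.camera_model(name): a dict with "camera_matrix" (3x3 intrinsics, pixels), "world_to_cam" (4x4, takes a point from world to camera coordinates). Camera axes: x right, y down, z forward; pixel columns grow to the right and rows downward; lengths in m; the calibration is good to about 2 mm. A picture is of the moment at which its call begins: read the wrist's pose just before it. camera_model takes no time and is no camera call; for the wrist camera it gives the pose at the moment of the call.
- bot.sign_off(): hands the job in; it is judged then, once.
The state is a dict: "time_s": time; "joint_pos": joint angles; "joint_vel": joint speeds; "joint_torque": joint torques, N m; "tcp_pos": TCP position; "tcp_rot": TCP orientation; "contact_force": force on the tool from outside, world axes, zero at the start; "moment": the same for the moment, N m; "opening": finger opening in m; "gripper_force": force on a finger pad.
Only numpy, scipy, OpenCV 4.12 (cv2) and the standard library are available. Lean on these libraries where they do the work, as an engineer would, in place of code of your own. Each camera call takes 0.05 s, during which the arm holds its last target. There are 200 camera calls.

## Working session

There is one attempt and no reset: what is moved stays moved. The work goes in short steps, Python scripts to look and compute and a tool call to move; the robot and the scene stay as the last step left them, time stands still between calls to the robot, and variables do not carry over. Pictures are saved under pics/ and viewed, at most 14 in all, crops included, and the job is handed in when it is done.

Besides the shell and the picture viewer there is one more tool, called after "Request:" as name(argument=value, ...) on one line, values as JSON. apply_moves: Moves the arm, as the interface text tells. Its arguments: {"type":"object","properties":{"series":{"type":"array"},"grip_force":{"type":"number"}},"required":["series"]}

```bash
mkdir -p pics; ls; python3 - <<'E'
from bench import monitor, vision, bot
import cv2,numpy as np
for n in ("top","scene"):
    p,d=vision.grab_frame(n); cv2.imwrite(f"pics/{n}0.png",cv2.resize(p[:,:,::-1],(800,600),interpolation=cv2.INTER_CUBIC)); np.savez(f"{n}0.npz",p=p,d=d,K=vision.camera_model(n)["camera_matrix"],T=vision.camera_model(n)["world_to_cam"])
s=monitor.read_state(); print(s["time_s"],s["tcp_pos"],s["tcp_rot"],s["opening"])
E
```

```text
pics
0.1 [0.23465374 0.46926545 0.24768955] [-7.21939369e-01 -3.05697894e+00  2.05658945e-03] 0.08538419739963092
```

View pics/top0.png

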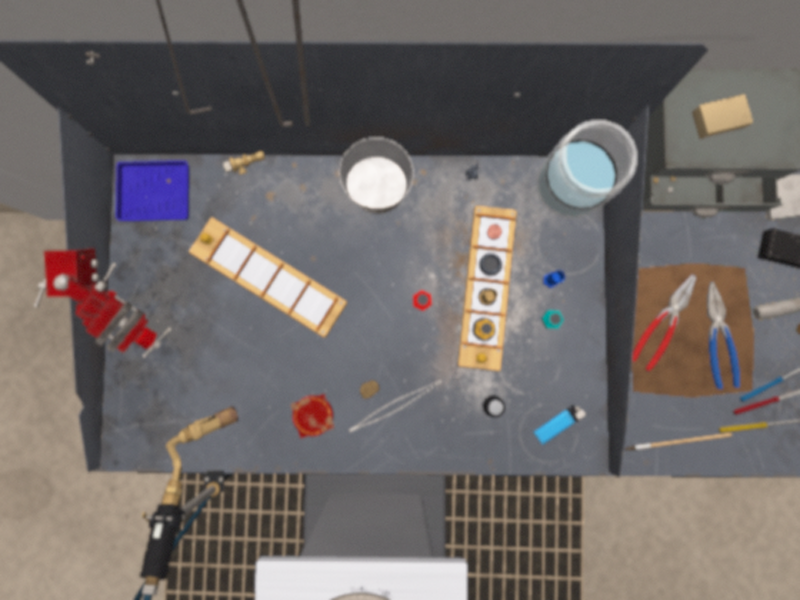

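View pics/scene0.png

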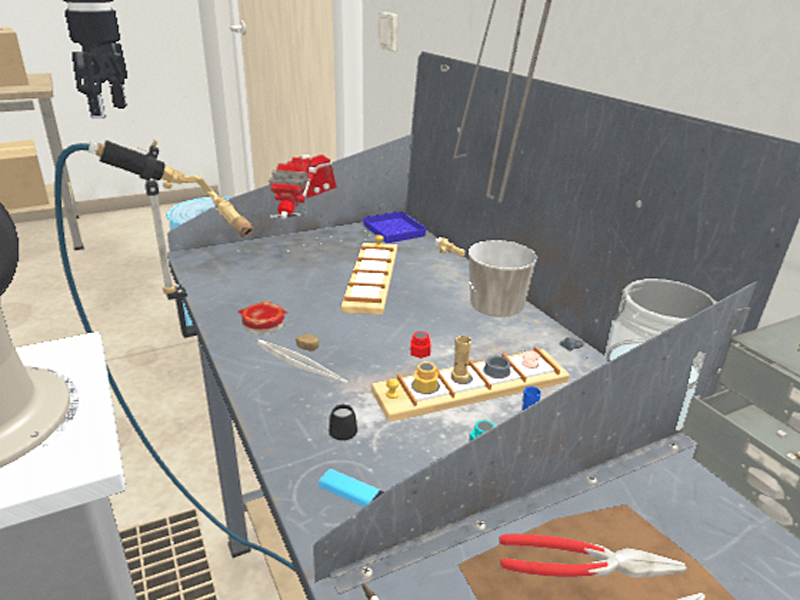

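The top view shows the full rack at right, with its knob at (482,357). Going away from the knob: brass nut (484,328), burner head (488,296), ring (490,264), cup (494,232). The empty rack is at left, knob at (207,239) and pads running down and right to (315,305). So the cup goes by the knob, then ring, burner and nut.

```bash
cat > h.py <<'E'
import numpy as np,cv2
from scipy.spatial.transform import Rotation as R
def ray(K,T,uv,z):
    K=np.array(K);T=np.array(T);Ri=T[:3,:3].T;c=-Ri@T[:3,3]
    d=Ri@np.linalg.solve(K,[uv[0],uv[1],1.]);return c+d*(z-c[2])/d[2]
def cloud(d,K,T):
    h,w=d.shape;u,v=np.meshgrid(np.arange(w),np.arange(h));K=np.array(K);T=np.array(T)
    P=np.stack([(u-K[0,2])/K[0,0]*d,(v-K[1,2])/K[1,1]*d,d],-1)
    return (P-T[:3,3])@T[:3,:3]
E
python3 - <<'E'
from h import *
f=np.load("top0.npz");p,d,K,T=f["p"],f["d"],f["K"],f["T"]
W=cloud(d,K,T); print(K[0],-T[:3,:3].T@T[:3,3])
for u,v in [(380,300),(180,250),(370,240)]: print(W[v-3:v+4,u-3:u+4,2].ravel()[:6])
hsv=cv2.cvtColor(p,cv2.COLOR_RGB2HSV)
for name,(u0,v0,u1,v1) in dict(empty=(125,145,250,240),full=(315,138,368,265)).items():
    sub=hsv[v0:v1,u0:u1]; 
    m=((sub[...,2]>215)&(sub[...,1]<30)).astype(np.uint8)
    n,_,st,c=cv2.connectedComponentsWithStats(m)
    for i in range(1,n):
        if st[i,4]>60: print(name,"pad",st[i],np.round(ray(K,T,c[i]+[u0,v0],.018),4))
    w=((sub[...,1]>60)&(sub[...,0]<30)&(sub[...,2]>120)).astype(np.uint8)
    w=cv2.morphologyEx(w|m,cv2.MORPH_CLOSE,np.ones((9,9)))
    cs=max(cv2.findContours(w,0,2)[0],key=cv2.contourArea)
    Q=np.array([ray(K,T,q[0]+[u0,v0],.014)[:2] for q in cs]).astype(np.float32)
    print(name,"board",cv2.minAreaRect(Q*1000), (cv2.boxPoints(cv2.minAreaRect(Q*1000))).round(1).tolist())
    kz=W[v0:v1,u0:u1,2]; print("zmax",np.percentile(kz,[50,90,99,100]))
for n,q in dict(ke=(207,239),kf=(482,357)).items(): print(n,ray(K,T,np.array(q)*.7,.022))
for n,q,z in [("cup",(494,232),.031),("ring",(490,264),.031),("burner",(488,296),.074),("nut",(484,328),.046)]: print(n,ray(K,T,np.array(q)*.7,z))
a=p[140:265,310:375];b=p[145:240,125:250]
cv2.imwrite("pics/c.png",np.hstack([cv2.resize(a[:,:,::-1],None,fx=4.5,fy=4.5,interpolation=3),cv2.resize(cv2.copyMakeBorder(b,0,30,0,0,0)[:,:,::-1],None,fx=4,fy=4.5,interpolation=3)])[:,:800])
E
```

```text
[460.22395235   0.         273.37591987] [ 0.46742082 -0.04809609  1.02188112]
[ 0.00010247 -0.00246429  0.00065181  0.00528665  0.00831073  0.01230684]
[-1.06840011e-03 -2.96209813e-03  7.49499526e-04 -1.57205284e-03
  1.63359949e-05 -1.59474619e-03]
[ 0.00089693 -0.00056084 -0.00158676  0.00050348  0.00105048  0.00266227]
empty pad [ 25  21  25  25 355] [0.6163 0.2037 0.018 ]
empty pad [ 44  32  25  26 363] [0.5901 0.1612 0.018 ]
empty pad [ 63  44  25  26 368] [0.5642 0.1186 0.018 ]
empty pad [ 82  56  25  26 378] [0.538  0.0761 0.018 ]
empty board ((579.3837280273438, 147.6295623779297), (258.3382873535156, 73.54801177978516), 57.985904693603516) [[479.70001220703125, 57.599998474121094], [542.0999755859375, 18.600000381469727], [679.0, 237.6999969482422], [616.7000122070312, 276.6000061035156]]
zmax [7.83191700e-04 1.78282975e-02 2.37465902e-02 1.02188112e+00]
full pad [ 20  15  21  20 261] [ 0.6523 -0.2001  0.018 ]
full pad [ 15  59  22  21 208] [ 0.5534 -0.1893  0.018 ]
full board ((569.2996826171875, -184.1077880859375), (82.17433166503906, 252.8018035888672), 83.53965759277344) [[439.1000061035156, -210.6999969482422], [690.2999877929688, -239.1999969482422], [699.5, -157.5], [448.29998779296875, -129.10000610351562]]
zmax [0.01042893 0.02165517 0.05211147 1.02188112]
ke [0.63852335 0.24039089 0.022     ]
kf [ 0.46090877 -0.18204073  0.022     ]
cup [ 0.65083284 -0.19995828  0.031     ]
ring [ 0.60161303 -0.19359413  0.031     ]
burner [ 0.54912755 -0.18413397  0.074     ]
nut [ 0.5038863  -0.18197808  0.046     ]
```

View pics/c.png

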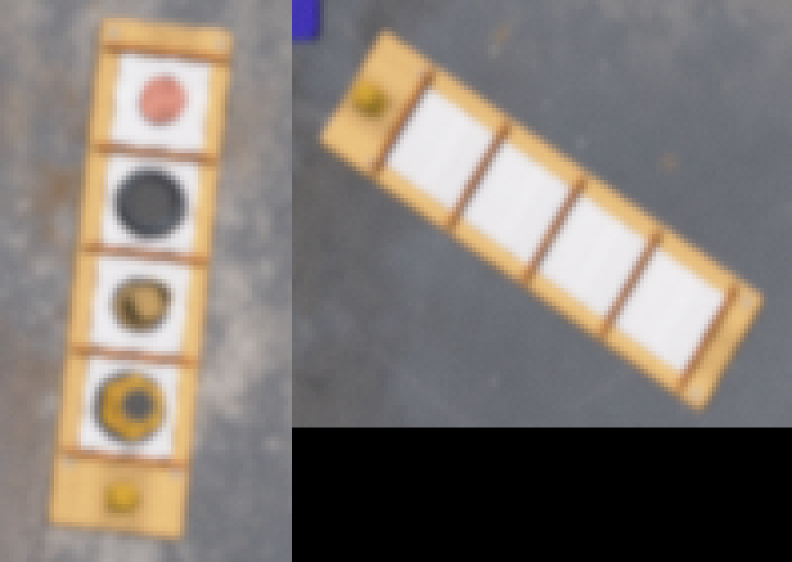

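The crop confirms the order (cup, ring, burner, nut down to the knob), and the pad centres come out 49.9 mm apart, as they should be. I'll check heights along the path and work out the move to a wrist view over the full rack.

```bash
cat >> h.py <<'E'
AX=dict(full=-6.2,empty=np.degrees(np.arctan2(-.1276,-.0783)))
def target(yaw_deg,cur):
    "tool down, tool y along rack y; nearest half turn"
    best=None
    for k in (0,180):
        a=np.radians(yaw_deg+k);x=np.array([np.cos(a),np.sin(a),0]);z=np.array([0,0,-1.]);
        M=R.from_matrix(np.stack([x,np.cross(z,x),z],1)); t=(cur.inv()*M).magnitude()
        if best is None or t<best[0]: best=(t,M)
    return best[1]
def plan(pts,s=None,yaw=None):
    from bench import monitor
    s=s or monitor.read_state();c=R.from_rotvec(s["tcp_rot"]);p0=np.array(s["tcp_pos"])
    M=target(yaw,c) if yaw is not None else c
    print("t",round(s["time_s"],2),"tcp",np.round(p0,4),"rv",np.round((c.inv()*M).as_rotvec(degrees=True),2),"j",np.round(s["joint_pos"],2),"open",round(s["opening"],4),"F",np.round(s["contact_force"],1))
    for p in pts: print("->",np.round(p,4),"shift",np.round(c.inv().apply(np.array(p)-p0),4))
E
python3 - <<'E'
from h import *
f=np.load("top0.npz");W=cloud(f["d"],f["K"],f["T"])
z=np.where(f["d"]>0,W[...,2],0)
for x0 in np.arange(.15,.8,.1):
    print(round(x0,2),[round(float(z[(W[...,0]>x0)&(W[...,0]<x0+.1)&(W[...,1]>y0)&(W[...,1]<y0+.1)].max(initial=0)),2) for y0 in np.arange(.5,-.4,-.1)])
plan([(.3,.33,.36),(.57,-.185,.25)],yaw=AX["full"])
E
```

```text
0.15 [0.0, 0.0, 0.0, 0.26, 0.0, 0.0, 0.0, 0.0, 0.0]
0.25 [0.0, 0.06, 0.07, 0.25, 0.01, 0.02, 0.01, 0.0, 0.02]
0.35 [0.0, 0.09, 0.1, 0.16, 0.14, 0.03, 0.02, 0.03, 0.03]
0.45 [0.0, 0.15, 0.17, 0.14, 0.02, 0.03, 0.03, 0.08, 0.03]
0.55 [0.0, 0.16, 0.16, 0.04, 0.03, 0.02, 0.03, 0.08, 0.06]
0.65 [0.0, 0.17, 0.17, 0.02, 0.01, 0.09, 0.09, 0.03, 0.16]
0.75 [0.0, 0.31, 0.34, 0.34, 0.41, 0.41, 0.34, 0.34, 0.34]
t 0.1 tcp [0.2347 0.4693 0.2477] rv [ -0.08  -0.03 -20.38] j [ 0.96  0.34  1.52  0.    1.28 -0.15] open 0.0854 F [-0.8 -0.4 -0.4]
-> [0.3  0.33 0.36] shift [-0.1207 -0.0955 -0.1122]
-> [ 0.57  -0.185  0.25 ] shift [-0.5926 -0.4351 -0.0018]
```

Careful with the scale: shifts go in shares of 0.8 m and turns go in shares of 90 degrees. That gives: -0.36 m is -0.45, -0.28 m is -0.35, -20.4 degrees is -0.2267.

Request:
apply_moves(series=[[[0,0,-0.0625,0,0,0,0],[0,0,-0.125,0,0,0,0],[0,0,-0.15,0,0,0,0],[-0.05,-0.0363,-0.15,0,0,-0.0778,0],[-0.1,-0.0738,-0.15,0,0,-0.1556,0],[-0.15,-0.11,-0.15,0,0,-0.2267,0],[-0.2,-0.1463,-0.15,0,0,-0.2267,0],[-0.25,-0.1838,-0.15,0,0,-0.2267,0],[-0.3,-0.22,-0.15,0,0,-0.2267,0],[-0.35,-0.2575,-0.15,0,0,-0.2267,0],[-0.4,-0.2938,-0.15,0,0,-0.2267,0],[-0.45,-0.33,-0.15,0,0,-0.2267,0]]])

```text
time_s: 1.3
tcp_pos: [0.439, 0.0704, 0.3682]
tcp_rot: [-0.169, -3.137, -0.0]
contact_force: [0.8, 0.8, 0.4]
opening: 0.0856
gripper_force: 0.0
```

```bash
python3 -c "
from h import *
plan([(.57,-.185,.25)],yaw=AX['full'])"
```

```text
t 1.3 tcp [0.439  0.0704 0.3682] rv [ 0.01 -0.01  0.02] j [-0.01  0.12  1.49  0.    1.53 -1.48] open 0.0856 F [0.8 0.8 0.4]
-> [ 0.57  -0.185  0.25 ] shift [-0.1577 -0.2398  0.1181]
```

Converted, -0.24 m is -0.3, -0.12 m is -0.15.

Request:
apply_moves(series=[[[-0.025,-0.0375,0.0188,0,0,0,0],[-0.05,-0.075,0.0375,0,0,0,0],[-0.075,-0.1125,0.0563,0,0,0,0],[-0.1,-0.15,0.075,0,0,0,0],[-0.125,-0.1875,0.0938,0,0,0,0],[-0.15,-0.225,0.1125,0,0,0,0],[-0.175,-0.2625,0.1313,0,0,0,0],[-0.1975,-0.3,0.1475,0,0,0,0],[-0.1975,-0.3,0.1475,0,0,0,0],[-0.1975,-0.3,0.1475,0,0,0,0]]])

```text
time_s: 2.3
tcp_pos: [0.5696, -0.1834, 0.2491]
tcp_rot: [-0.171, -3.135, -0.002]
contact_force: [0.3, -0.0, 0.7]
opening: 0.0854
gripper_force: 0.0
```

```bash
python3 - <<'E'
from h import *
from bench import vision
plan([])
m=vision.camera_model("wrist");p,d=vision.grab_frame("wrist")
np.savez("w1.npz",p=p,d=d,K=m["camera_matrix"],T=m["world_to_cam"])
cv2.imwrite("pics/w1.png",cv2.resize(p[:,:,::-1],(800,600),interpolation=3))
E
```

```text
t 2.3 tcp [ 0.5696 -0.1834  0.2491] rv [0. 0. 0.] j [-0.44  0.48  1.31  0.    1.36 -1.9 ] open 0.0854 F [ 0.3 -0.   0.7]
```

View pics/w1.png

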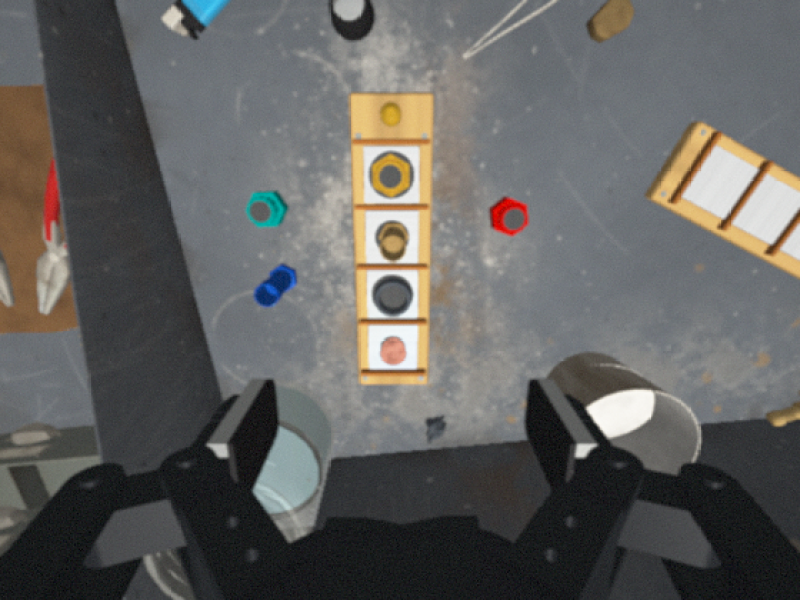

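The wrist view shows the rack upright and on-axis. The strips' mid-points are (392.5,142), (393,206), (393,265), (393,320) and (393,372), with the parts between them in the expected order.

```bash
python3 - <<'E'
from h import *
f=np.load("w1.npz");K,T=f["K"],f["T"]
w=lambda u,v,z: ray(K,T,((u+.5)*.7-.5,(v+.5)*.7-.5),z)
S=np.array([w(u,v,.022) for u,v in [(392.5,142),(393,206),(393,265),(393,320),(393,372)]])[:,:2]
print(S.round(4),np.linalg.norm(np.diff(S,axis=0),axis=1)); print("origin",S.mean(0)); e=S[4]-S[0];print("ang",np.degrees(np.arctan2(e[1],e[0])))
for n,u,v,z in [("nut",391,175,.046),("ring",392,295,.031),("cup",393,350,.031),("burner top",393,240,.074),("knob",391,113,.03)]:print(n,w(u,v,z).round(4))
# silhouettes of ends of strips -> board width
print(np.linalg.norm(w(351,94,.014)-w(434,94,.014)),np.linalg.norm(w(361,383,.014)-w(428,383,.014)))
o=S.mean(0);u=e/np.linalg.norm(e)
for x in (-.075,-.025,.025,.075): print(x,(o+u*x).round(4))
E
```

```text
[[ 0.478  -0.1792]
 [ 0.5262 -0.1845]
 [ 0.5746 -0.1901]
 [ 0.6236 -0.1958]
 [ 0.674  -0.2017]] [0.04846115 0.04872719 0.04940275 0.05070828]
origin [ 0.5752709  -0.19026002]
ang -6.533501309151766
nut [ 0.5013 -0.1826  0.046 ]
ring [ 0.5979 -0.1935  0.031 ]
cup [ 0.6481 -0.1985  0.031 ]
burner top [ 0.5442 -0.1857  0.074 ]
knob [ 0.4581 -0.1779  0.03  ]
0.06331138410147903 0.06303405163602309
-0.075 [ 0.5008 -0.1817]
-0.025 [ 0.5504 -0.1874]
0.025 [ 0.6001 -0.1931]
0.075 [ 0.6498 -0.1988]
```

```bash
python3 - <<'E'
from h import *
plan([(.6505,-.199,.12),(.6505,-.199,.038)],yaw=-6.5)
E
```

```text
t 2.35 tcp [ 0.5697 -0.1827  0.25  ] rv [ 0.05 -0.05  0.31] j [-0.44  0.48  1.31  0.    1.36 -1.9 ] open 0.0852 F [-0.   0.4 -0.2]
-> [ 0.6505 -0.199   0.12  ] shift [-0.0822 -0.0076  0.13  ]
-> [ 0.6505 -0.199   0.038 ] shift [-0.0823 -0.0076  0.212 ]
```

Converted, 0.13 m is 0.1625, 0.11 m is 0.1375, 0.3 degrees is 0.0033.

Request:
apply_moves(series=[[[-0.0375,-0.0038,0.0375,0,0,0.0033,0.45],[-0.075,-0.0075,0.0875,0,0,0.0033,0.45],[-0.1025,-0.01,0.1375,0,0,0.0033,0.45],[-0.1025,-0.01,0.1625,0,0,0.0033,0.45],[-0.1025,-0.01,0.1625,0,0,0.0033,0.45],[-0.1025,-0.01,0.1625,0,0,0.0033,0.45]]], grip_force=25)

```text
time_s: 2.95
tcp_pos: [0.6509, -0.1991, 0.1218]
tcp_rot: [0.176, 3.136, -0.0]
contact_force: [0.1, -0.5, 0.1]
opening: 0.047
gripper_force: 0.0
```

```bash
python3 - <<'E'
from h import *
from bench import vision,monitor
plan([(.6505,-.199,.038)],yaw=-6.5)
s=monitor.read_state()
m=vision.camera_model("wrist");p,d=vision.grab_frame("wrist")
np.savez("w2.npz",p=p,d=d,K=m["camera_matrix"],T=m["world_to_cam"])
W=cloud(d,m["camera_matrix"],m["world_to_cam"]);L=R.from_rotvec(s["tcp_rot"]).inv().apply((W-s["tcp_pos"]).reshape(-1,3))[d.ravel()>0]
for sg in (1,-1):
    q=L[(np.abs(L[:,0])<.016)&(L[:,1]*sg>.01)&(L[:,1]*sg<.06)&(L[:,2]>-.05)&(L[:,2]<.04)]
    print(sg,len(q),np.percentile(q[:,2],[50,90,98,100]).round(4),"y inner",np.percentile(q[:,1]*sg,[0,5,50,95,100]).round(4))
cv2.imwrite("pics/w2.png",cv2.resize(p[:,:,::-1],(800,600),interpolation=3))
E
```

```text
t 2.95 tcp [ 0.6509 -0.1991  0.1218] rv [-0.01  0.07  0.09] j [-0.41  0.73  1.21  0.    1.2  -1.87] open 0.047 F [ 0.1 -0.5  0.1]
-> [ 0.6505 -0.199   0.038 ] shift [0.0006 0.     0.0838]
1 7618 [-0.0388 -0.0073  0.0069  0.0149] y inner [0.0212 0.024  0.042  0.055  0.0599]
-1 7620 [-0.0388 -0.0073  0.007   0.0155] y inner [0.0207 0.023  0.041  0.0539 0.0591]
```

View pics/w2.png

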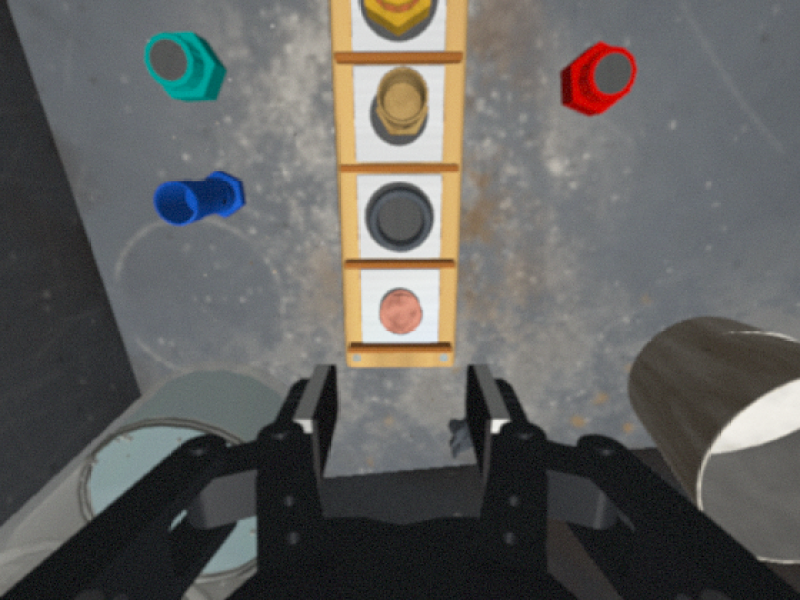

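The cup is at (401,312) between strips at rows 263 and 348, and the fingers are centred on column 401, so y lines up. The finger tips measure 15–16 mm ahead of the TCP, which fits the spec. I'll check x again before going down.

```bash
python3 - <<'E'
from h import *
f=np.load("w2.npz");K,T=f["K"],f["T"]
w=lambda u,v,z: ray(K,T,((u+.5)*.7-.5,(v+.5)*.7-.5),z)
for n,u,v,z in [("cup",401,311,.031),("ring",399.5,216,.031),("s5",401,346,.022),("s4",400,263,.022),("s3",400,167,.022),("s2",399,57,.022),("end",401,365,.014)]:print(n,w(u,v,z).round(4))
E
```

```text
cup [ 0.649  -0.1984  0.031 ]
ring [ 0.5991 -0.1935  0.031 ]
s5 [ 0.6734 -0.2011  0.022 ]
s4 [ 0.6251 -0.1962  0.022 ]
s3 [ 0.5762 -0.1906  0.022 ]
s2 [ 0.5276 -0.1855  0.022 ]
end [ 0.6894 -0.203   0.014 ]
```

Converted, 0.083 m is 0.1038, 0.0005 m is 0.0006.

Request:
apply_moves(series=[[[0.0006,0,0.0375,0,0,0,0.45],[0.0006,0,0.075,0,0,0,0.45],[0.0006,0,0.1038,0,0,0,0.45],[0.0006,0,0.1038,0,0,0,0.45],[0.0006,0,0.1038,0,0,0,0.8],[0.0006,0,0.1038,0,0,0,0.8],[0.0006,0,0.1038,0,0,0,0.8],[0.0006,0,0.1038,0,0,0,0.8],[0.0006,0,0.1038,0,0,0,0.8],[0.0006,0,0.1038,0,0,0,0.8]]], grip_force=25)

```text
time_s: 4.0
tcp_pos: [0.6517, -0.2005, 0.0405]
tcp_rot: [0.177, 3.132, -0.002]
contact_force: [0.7, 1.4, 7.0]
opening: 0.021
gripper_force: 24.5
```

Converted, -0.07 m is -0.0875, -0.03 m is -0.0375.

Request:
apply_moves(series=[[[0,0,-0.0125,0,0,0,0.8],[0,0,-0.0375,0,0,0,0.8],[0,0,-0.0875,0,0,0,0.8],[0,0,-0.0875,0,0,0,0.8]]])

```text
time_s: 4.4
tcp_pos: [0.6534, -0.2012, 0.1148]
tcp_rot: [0.177, 3.125, -0.006]
contact_force: [0.5, 0.0, 1.6]
opening: 0.0212
gripper_force: 24.6
```

```bash
python3 - <<'E'
from h import *
from bench import vision,monitor
plan([(.6163,.2037,.13)],yaw=AX["empty"])
m=vision.camera_model("wrist");p,d=vision.grab_frame("wrist")
cv2.imwrite("pics/w3.png",cv2.resize(p[200:,140:420,::-1],(764,600),interpolation=3))
E
```

```text
t 4.4 tcp [ 0.6534 -0.2012  0.1148] rv [ -0.55   0.48 -64.93] j [-0.41  0.74  1.22  0.    1.17 -1.87] open 0.0212 F [0.5 0.  1.6]
-> [0.6163 0.2037 0.13  ] shift [ 0.0823  0.3981 -0.0175]
```

View pics/w3.png

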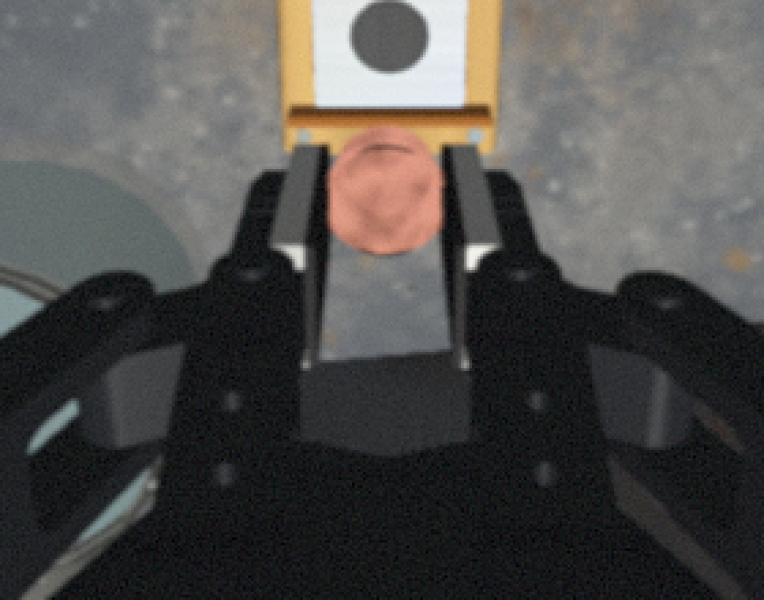

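The cup is held between the pads, its mouth centred at crop pixel (385,190). It looks slightly off the pads' middle, so I'll measure its place in the tool frame.

```bash
python3 - <<'E'
from h import *
from bench import vision,monitor
for i in range(2):
    s=monitor.read_state();m=vision.camera_model("wrist");p,d=vision.grab_frame("wrist")
    print(np.round(s["tcp_pos"],4),np.round(s["tcp_rot"],3),s["time_s"])
    K,T=np.array(m["camera_matrix"]),np.array(m["world_to_cam"]);c=R.from_rotvec(s["tcp_rot"]);P=np.array(s["tcp_pos"])
    print("cam in tool",c.inv().apply(-T[:3,:3].T@T[:3,3]-P).round(4))
    hsv=cv2.cvtColor(p,cv2.COLOR_RGB2HSV);k=((hsv[...,0]<12)&(hsv[...,1]>70)&(hsv[...,2]>120)).astype(np.uint8);k[:200]=0
    n,_,st,ce=cv2.connectedComponentsWithStats(k);j=1+st[1:,4].argmax();print(st[j],ce[j])
    L=c.inv().apply((cloud(d,K,T)-P).reshape(-1,3)).reshape(420,560,3);q=L[(_==j)&(d>0)]
    print("cup pts tool min/med/max",np.percentile(q,[1,50,99],axis=0).round(4))
    x,y,w_,h_=st[j][:4]
    print("ctr", c.inv().apply(ray(K,T,(x+w_/2-.5,y+h_/2-.5),P[2]-.0075)-P).round(4))
E
```

```text
[ 0.6522 -0.2007  0.112 ] [ 0.177  3.129 -0.004] 4.45
cam in tool [ 0.0802  0.0007 -0.1253]
[ 260  245   42   49 1652] [280.687046  269.7433414]
cup pts tool min/med/max [[-0.022  -0.01    0.0096]
 [-0.003   0.0008  0.0192]
 [ 0.0123  0.011   0.0914]]
ctr [0.0051 0.0005 0.0075]
[ 0.651  -0.2002  0.1097] [ 1.770e-01  3.133e+00 -2.000e-03] 4.5
cam in tool [ 0.0802  0.0007 -0.1253]
[ 260  246   42   48 1657] [280.69402535 269.70307785]
cup pts tool min/med/max [[-0.0227 -0.0099  0.0098]
 [-0.003   0.0007  0.0194]
 [ 0.0123  0.011   0.0898]]
ctr [0.0048 0.0005 0.0075]
```

```bash
python3 - <<'E'
from h import *
plan([(.60,-.16,.2),(.56,0,.2),(.6181,.2067,.17)],yaw=AX["empty"])
E
```

```text
t 4.55 tcp [ 0.6501 -0.1999  0.108 ] rv [-3.000e-02  3.000e-02 -6.494e+01] j [-0.41  0.75  1.22  0.    1.17 -1.87] open 0.0213 F [ 0.3  0.1 -0.5]
-> [ 0.6  -0.16  0.2 ] shift [ 0.0542  0.034  -0.092 ]
-> [0.56 0.   0.2 ] shift [ 0.112   0.1884 -0.0921]
-> [0.6181 0.2067 0.17  ] shift [ 0.0776  0.4004 -0.0621]
```

Converted, 0.39 m is 0.4875, 0.15 m is 0.1875, -64.9 degrees is -0.7211.

Request:
apply_moves(series=[[[0.0125,0.0063,-0.05,0,0,0,0.8],[0.0375,0.0188,-0.1,0,0,0,0.8],[0.0675,0.0425,-0.115,0,0,-0.0556,0.8],[0.0875,0.0875,-0.115,0,0,-0.1333,0.8],[0.1063,0.1375,-0.115,0,0,-0.2111,0.8],[0.125,0.1875,-0.115,0,0,-0.2889,0.8],[0.14,0.235,-0.115,0,0,-0.3667,0.8],[0.1313,0.2875,-0.115,0,0,-0.4444,0.8],[0.1225,0.3375,-0.115,0,0,-0.5222,0.8],[0.1138,0.3875,-0.1,0,0,-0.6,0.8],[0.1063,0.4375,-0.0875,0,0,-0.6667,0.8],[0.097,0.4875,-0.0775,0,0,-0.7211,0.8]]])

```text
time_s: 5.75
tcp_pos: [0.6163, 0.1979, 0.1674]
tcp_rot: [1.538, -2.736, -0.001]
contact_force: [1.2, -1.2, 0.1]
opening: 0.0216
gripper_force: 24.6
```

Request:
apply_moves(series=[[[0,0,0,0,0,0,0.8],[0,0,0,0,0,0,0.8],[0,0,0,0,0,0,0.8]]])

```text
time_s: 6.05
tcp_pos: [0.6167, 0.1955, 0.1688]
tcp_rot: [1.531, -2.742, -0.0]
contact_force: [0.6, -0.0, -0.6]
opening: 0.0213
gripper_force: 24.6
```

```bash
python3 - <<'E'
from h import *
from bench import vision,monitor
plan([(.6181,.2067,.08),(.6181,.2067,.04)],yaw=AX["empty"])
s=monitor.read_state()
m=vision.camera_model("wrist");p,d=vision.grab_frame("wrist")
np.savez("w4.npz",p=p,d=d,K=m["camera_matrix"],T=m["world_to_cam"],P=s["tcp_pos"],r=s["tcp_rot"])
cv2.imwrite("pics/w4.png",cv2.resize(p[:,:,::-1],(800,600),interpolation=3))
E
```

```text
t 6.05 tcp [0.6167 0.1955 0.1688] rv [ 0.05 -0.07 -0.1 ] j [ 0.19  0.63  1.27 -0.    1.24 -2.4 ] open 0.0213 F [ 0.6 -0.  -0.6]
-> [0.6181 0.2067 0.08  ] shift [-0.0104  0.0046  0.0888]
-> [0.6181 0.2067 0.04  ] shift [-0.0104  0.0045  0.1288]
```

View pics/w4.png

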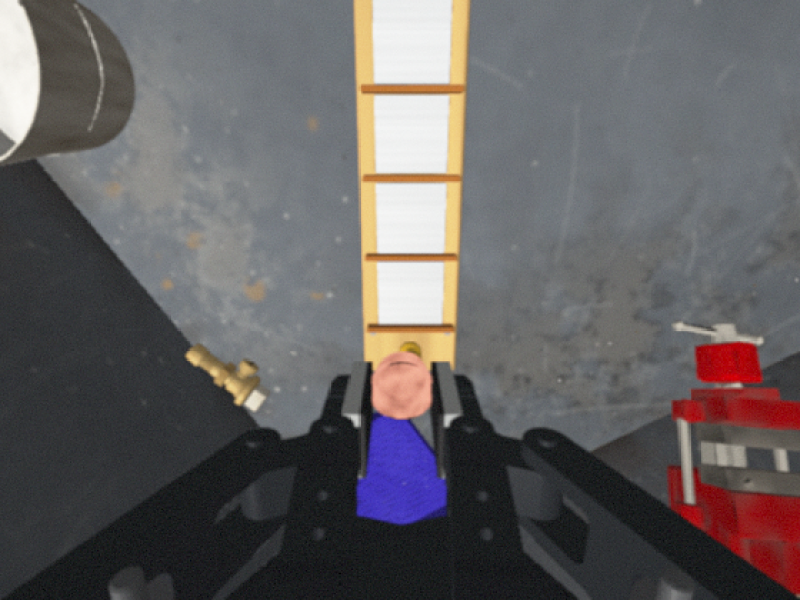

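The view shows the empty rack upright, knob end at the bottom. Strip mid-points are (413,89), (412,178), (411.5,257) and (411,328), and the cup is held at (402,384).

```bash
python3 - <<'E'
from h import *
f=np.load("w4.npz");K,T=f["K"],f["T"]
w=lambda u,v,z: ray(K,T,((u+.5)*.7-.5,(v+.5)*.7-.5),z)
S=np.array([w(u,v,.022)[:2] for u,v in [(413,89),(412,178),(411.5,257),(411,328)]]);X=np.array([.05,0,-.05,-.1])
print(S.round(4),np.linalg.norm(np.diff(S,axis=0),axis=1))
A=np.polyfit(X,S,1);print("origin",A[1].round(4),"ang",np.degrees(np.arctan2(A[0][1],A[0][0])),np.linalg.norm(A[0]))
for x in (-.075,-.025,.025,.075): print(x,(A[1]+A[0]/np.linalg.norm(A[0])*x).round(4))
c=R.from_rotvec(f["r"]);print("cup tool",c.inv().apply(w(402,384,f["P"][2]-.0085)-f["P"]).round(4))
E
```

```text
[[0.5492 0.1001]
 [0.5753 0.1419]
 [0.601  0.1837]
 [0.6269 0.2257]] [0.04923722 0.04909912 0.04925772]
origin [0.5752 0.142 ] ang -121.72687876714849 0.9837601862947857
-0.075 [0.6146 0.2057]
-0.025 [0.5883 0.1632]
0.025 [0.562  0.1207]
0.075 [0.5357 0.0782]
cup tool [0.0039 0.0008 0.0085]
```

Converted, 0.1275 m is 0.1594, 0.125 m is 0.1563.

Request:
apply_moves(series=[[[-0.0129,0.0075,0.0375,0,0,0,0.8],[-0.0129,0.0075,0.0875,0,0,0,0.8],[-0.0129,0.0075,0.125,0,0,0,0.8],[-0.0129,0.0075,0.15,0,0,0,0.8],[-0.0129,0.0075,0.1563,0,0,0,0.8],[-0.0129,0.0075,0.1594,0,0,0,0.8],[-0.0129,0.0075,0.1594,0,0,0,0.8],[-0.0129,0.0075,0.1594,0,0,0,0.8],[-0.0129,0.0075,0.1594,0,0,0,0.8]]])

```text
time_s: 7.0
tcp_pos: [0.618, 0.2084, 0.0432]
tcp_rot: [-1.532, 2.74, -0.001]
contact_force: [-0.2, -0.5, -0.2]
opening: 0.0211
gripper_force: 24.6
```

```bash
python3 - <<'E'
from h import *
from bench import vision,monitor
plan([(.6168,.2075,.041)],yaw=AX["empty"])
s=monitor.read_state()
m=vision.camera_model("wrist");p,d=vision.grab_frame("wrist")
np.savez("w5.npz",p=p,d=d,K=m["camera_matrix"],T=m["world_to_cam"],P=s["tcp_pos"],r=s["tcp_rot"])
cv2.imwrite("pics/w5.png",cv2.resize(p[:,:,::-1],(800,600),interpolation=3))
E
```

```text
t 7.0 tcp [0.618  0.2084 0.0432] rv [-0.09  0.09 -0.04] j [ 0.21  0.77  1.37  0.    0.99 -2.38] open 0.0211 F [-0.2 -0.5 -0.2]
-> [0.6168 0.2075 0.041 ] shift [0.0014 0.0006 0.0022]
```

View pics/w5.png

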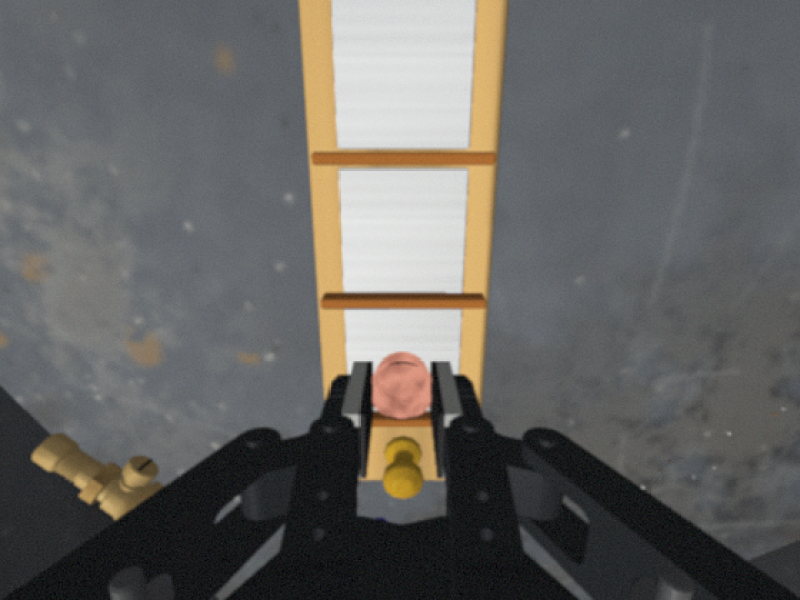

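The cup hangs at (402,385) between strips at rows 300 and 422, and the rack axis is at column 403–404. Sideways it is centred.

```bash
python3 - <<'E'
from h import *
f=np.load("w5.npz");K,T=f["K"],f["T"];c=R.from_rotvec(f["r"])
w=lambda u,v,z: c.inv().apply(ray(K,T,((u+.5)*.7-.5,(v+.5)*.7-.5),z)-f["P"]).round(4)
for n,u,v,z in [("s-.05",404,300,.022),("s-.1",403,422,.022),("s0",404.5,158,.022),("cup",402,385,.0335),("knob",403,483,.036)]: print(n,w(u,v,z))
E
```

```text
s-.05 [0.0307 0.0015 0.0211]
s-.1 [-0.0201  0.0012  0.0212]
s0 [0.079  0.0016 0.0211]
cup [0.0029 0.0008 0.0097]
knob [-0.0373  0.0011  0.0072]
```

Converted, 0.003 m is 0.0038, 0.0024 m is 0.003.

Request:
apply_moves(series=[[[0.003,0.0006,0,0,0,0,0.8],[0.003,0.0006,0.0013,0,0,0,0.8],[0.003,0.0006,0.0025,0,0,0,0.8],[0.003,0.0006,0.0038,0,0,0,0.8],[0.003,0.0006,0.0038,0,0,0,0.8],[0.003,0.0006,0.0038,0,0,0,0.8]]])

```text
time_s: 7.65
tcp_pos: [0.6156, 0.2064, 0.0404]
tcp_rot: [-1.533, 2.742, -0.0]
contact_force: [-4.0, -1.4, 10.1]
opening: 0.0212
gripper_force: 25.4
```

Converted, -0.16 m is -0.2, -0.15 m is -0.1875.

Request:
apply_moves(series=[[[0,0,-0.0013,0,0,0,0.7],[0,0,-0.0013,0,0,0,0.6],[0,0,-0.0013,0,0,0,0.45],[0,0,-0.0013,0,0,0,0.4],[0,0,-0.0013,0,0,0,0.4],[0,0,-0.0375,0,0,0,0.4],[0,0,-0.0875,0,0,0,0.4],[0,0,-0.1375,0,0,0,0.4],[0,0,-0.1875,0,0,0,0.4],[0,0,-0.2,0,0,0,0.4],[0,0,-0.2,0,0,0,0.4]]])

```text
time_s: 8.75
tcp_pos: [0.6164, 0.2067, 0.2009]
tcp_rot: [-1.531, 2.738, -0.002]
contact_force: [-0.2, 0.1, -0.7]
opening: 0.0514
gripper_force: 0.0
```

```bash
python3 - <<'E'
from h import *
from bench import vision
f=np.load("top0.npz");K,T=f["K"],f["T"]
p,d=vision.grab_frame("scene");cv2.imwrite("pics/s1.png",cv2.resize(p[140:240,220:320,::-1],(600,600),interpolation=3))
plan([(.57,.0,.2),(.6,-.1931,.15)],yaw=-6.5)
E
```

```text
t 8.8 tcp [0.6155 0.2065 0.1986] rv [0.000e+00 1.000e-02 6.493e+01] j [ 0.21  0.61  1.22  0.    1.31 -2.38] open 0.0515 F [-0.5  0.3 -0.2]
-> [0.57 0.   0.2 ] shift [ 0.1997 -0.0694 -0.0015]
-> [ 0.6    -0.1931  0.15  ] shift [ 0.3486 -0.196   0.0485]
```

View pics/s1.png

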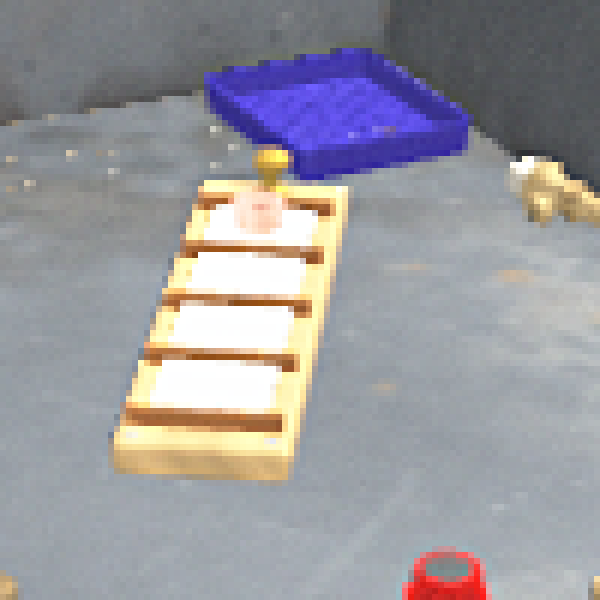

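The cup stands in the bay by the knob, around (262,210) in the crop. Next is the ring.

Converted, 0.3496 m is 0.437, -0.1943 m is -0.2429, 64.9 degrees is 0.7211.

Request:
apply_moves(series=[[[0.05,-0.0175,0,0,0,0.0667,0.4],[0.1,-0.035,0,0,0,0.1444,0.4],[0.15,-0.0525,0,0,0,0.2222,0.4],[0.2,-0.07,0,0,0,0.3,0.4],[0.25,-0.0875,0,0,0,0.3778,0.4],[0.2875,-0.1188,0,0,0,0.4556,0.4],[0.325,-0.15,0,0,0,0.5333,0.4],[0.3625,-0.1813,0.0125,0,0,0.6111,0.4],[0.4,-0.2125,0.0375,0,0,0.6889,0.4],[0.437,-0.2429,0.0625,0,0,0.7211,0.4],[0.437,-0.2429,0.1,0,0,0.7211,0.4],[0.437,-0.2429,0.1,0,0,0.7211,0.4]]])

```text
time_s: 10.0
tcp_pos: [0.5943, -0.1927, 0.1119]
tcp_rot: [-0.18, -3.124, -0.008]
contact_force: [-1.0, 1.0, -0.9]
opening: 0.0516
gripper_force: 0.0
```

Request:
apply_moves(series=[[[0,0,0,0,0,0,0.4],[0,0,0,0,0,0,0.4],[0,0,0,0,0,0,0.4]]])

```text
time_s: 10.3
tcp_pos: [0.5988, -0.1925, 0.1203]
tcp_rot: [0.175, 3.134, -0.001]
contact_force: [0.4, 0.1, 0.5]
opening: 0.0512
gripper_force: 0.0
```

```bash
cat > look.py <<'E'
import sys
from h import *
from bench import vision,monitor
s=monitor.read_state();m=vision.camera_model("wrist");p,d=vision.grab_frame("wrist")
n=sys.argv[1]
np.savez(n+".npz",p=p,d=d,K=m["camera_matrix"],T=m["world_to_cam"],P=s["tcp_pos"],r=s["tcp_rot"])
cv2.imwrite(f"pics/{n}.png",cv2.resize(p[:,:,::-1],(800,600),interpolation=3))
E
cat >> h.py <<'E'
def tool(n,pts):
    f=np.load(n+".npz");c=R.from_rotvec(f["r"])
    for k,u,v,z in pts: print(k,c.inv().apply(ray(f["K"],f["T"],((u+.5)*.7-.5,(v+.5)*.7-.5),z)-f["P"]).round(4))
E
python3 -c "
from h import *
plan([(.598,-.193,.038)],yaw=-6.5)"; python3 look.py w6
```

```text
t 10.3 tcp [ 0.5988 -0.1925  0.1203] rv [-0.03  0.13  0.1 ] j [-0.43  0.65  1.39  0.    1.11 -1.89] open 0.0512 F [0.4 0.1 0.5]
-> [ 0.598 -0.193  0.038] shift [ 0.001  -0.0006  0.0823]
```

View pics/w6.png

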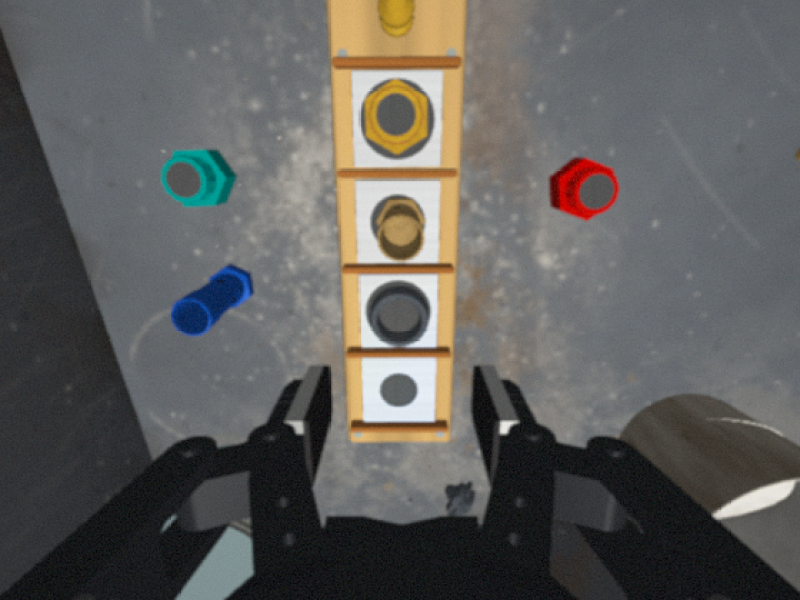

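The ring is at (398.5,313) between strips at rows 268 and 351, with the fingers centred on column 401.5. The cup's seat is empty.

```bash
python3 -c "
from h import *
tool('w6',[('ring',398.5,312,.031),('s0',398.5,267,.022),('s.05',398.5,351,.022),('s-.05',398.5,172,.022),('burnertop',400,231,.074),('nut',396,115,.046)])"
```

```text
ring [ 0.002  -0.0008  0.0893]
s0 [ 0.0243 -0.0008  0.0982]
s.05 [-0.0249 -0.001   0.0983]
s-.05 [ 0.073  -0.0007  0.0981]
burnertop [0.0521 0.0002 0.0462]
nut [ 0.0972 -0.0015  0.0741]
```

Converted, 0.082 m is 0.1025, -0.001 m is -0.0013.

Request:
apply_moves(series=[[[0.0013,-0.0013,0.0375,0,0,0,0.4],[0.0013,-0.0013,0.075,0,0,0,0.4],[0.0013,-0.0013,0.1,0,0,0,0.4],[0.0013,-0.0013,0.1025,0,0,0,0.4],[0.0013,-0.0013,0.1025,0,0,0,0.4],[0.0013,-0.0013,0.1025,0,0,0,0.75],[0.0013,-0.0013,0.1025,0,0,0,0.75],[0.0013,-0.0013,0.1025,0,0,0,0.75],[0.0013,-0.0013,0.1025,0,0,0,0.75],[0.0013,-0.0013,0.1025,0,0,0,0.75]]])

```text
time_s: 11.35
tcp_pos: [0.5981, -0.1943, 0.0388]
tcp_rot: [0.177, 3.133, -0.002]
contact_force: [0.1, 0.7, 7.7]
opening: 0.0303
gripper_force: 24.8
```

Converted, -0.16 m is -0.2, -0.15 m is -0.1875.

Request:
apply_moves(series=[[[0,0,-0.0125,0,0,0,0.75],[0,0,-0.0375,0,0,0,0.75],[0,0,-0.0875,0,0,0,0.75],[0,0,-0.1375,0,0,0,0.75],[0,0,-0.1875,0,0,0,0.75],[0,0,-0.2,0,0,0,0.75],[0,0,-0.2,0,0,0,0.75],[0,0,-0.2,0,0,0,0.75],[0,0,-0.2,0,0,0,0.75]]])

```text
time_s: 12.25
tcp_pos: [0.5961, -0.1936, 0.1947]
tcp_rot: [-0.177, -3.133, -0.002]
contact_force: [-0.0, -0.1, 0.5]
opening: 0.0301
gripper_force: 24.9
```

```bash
python3 look.py w7; python3 - <<'E'
from h import *
plan([(.57,0,.2),(.5876,.1613,.2),(.5876,.1613,.05)],yaw=AX["empty"])
f=np.load("w7.npz");c=R.from_rotvec(f["r"])
L=c.inv().apply((cloud(f["d"],f["K"],f["T"])-f["P"]).reshape(-1,3)).reshape(420,560,3)
m=(f["d"]>0)&(abs(L[...,1])<.0155)&(abs(L[...,0])<.03)&(L[...,2]<.03)&(L[...,2]>-.02)
q=L[m];print(len(q),np.percentile(q,[1,5,50,95,99],axis=0).round(4)); v,u=np.nonzero(m);print(u.min(),u.max(),v.min(),v.max())
t=q[q[:,2]<np.percentile(q[:,2],60)];print("top pts x",np.percentile(t[:,0],[1,50,99]).round(4),"z",np.percentile(t[:,2],[5,50]).round(4))
E
```

```text
t 12.3 tcp [ 0.5962 -0.1936  0.1948] rv [  0.18  -0.14 -64.94] j [-0.44  0.57  1.3   0.    1.27 -1.89] open 0.0303 F [-0.5 -0.3  0.4]
-> [0.57 0.   0.2 ] shift [ 0.0479  0.1894 -0.0048]
-> [0.5876 0.1613 0.2   ] shift [ 0.0486  0.3517 -0.0046]
-> [0.5876 0.1613 0.05  ] shift [0.0481 0.3515 0.1454]
2718 [[-0.0175 -0.0152 -0.0186]
 [-0.0155 -0.0148 -0.0124]
 [-0.0001 -0.0027  0.0091]
 [ 0.0121  0.0133  0.0185]
 [ 0.0127  0.0149  0.0203]]
241 310 245 333
top pts x [-0.0177  0.      0.0121] z [-0.0154  0.0082]
```

Converted, 0.3515 m is 0.4394, 0.03 m is 0.0375, -64.9 degrees is -0.7211.

Request:
apply_moves(series=[[[0.0125,0.0438,-0.005,0,0,-0.0667,0.75],[0.025,0.0938,-0.005,0,0,-0.1444,0.75],[0.0375,0.1413,-0.005,0,0,-0.2222,0.75],[0.05,0.19,-0.005,0,0,-0.3,0.75],[0.06,0.2375,-0.005,0,0,-0.3778,0.75],[0.06,0.275,-0.005,0,0,-0.4556,0.75],[0.06,0.3125,-0.005,0,0,-0.5333,0.75],[0.06,0.3563,0.0125,0,0,-0.6111,0.75],[0.06,0.4,0.0375,0,0,-0.6778,0.75],[0.06,0.4394,0.075,0,0,-0.7211,0.75],[0.06,0.4394,0.125,0,0,-0.7211,0.75],[0.06,0.4394,0.1625,0,0,-0.7211,0.75]]])

```text
time_s: 13.5
tcp_pos: [0.5873, 0.1618, 0.0632]
tcp_rot: [1.535, -2.737, -0.002]
contact_force: [0.2, 0.5, 0.1]
opening: 0.0304
gripper_force: 24.9
```

Converted, 0.018 m is 0.0225, 0.01 m is 0.0125.

Request:
apply_moves(series=[[[0,0,0.0125,0,0,0,0.75],[0,0,0.0225,0,0,0,0.75],[0,0,0.0225,0,0,0,0.75],[0,0,0.0225,0,0,0,0.75],[0,0,0.0225,0,0,0,0.75]]])

```text
time_s: 14.0
tcp_pos: [0.5899, 0.1606, 0.0504]
tcp_rot: [-1.531, 2.74, -0.001]
contact_force: [0.3, 0.7, 0.0]
opening: 0.0308
gripper_force: 24.9
```

```bash
python3 look.py w8; python3 - <<'E'
from h import *
plan([(.5877,.1614,.039)],yaw=AX["empty"])
E
```

```text
t 14.05 tcp [0.5898 0.1607 0.0502] rv [-0.11  0.1  -0.05] j [ 0.14  0.7   1.5   0.    0.93 -2.45] open 0.0303 F [-0.9  0.5 -0.4]
-> [0.5877 0.1614 0.039 ] shift [0.0005 0.0021 0.0112]
```

View pics/w8.png

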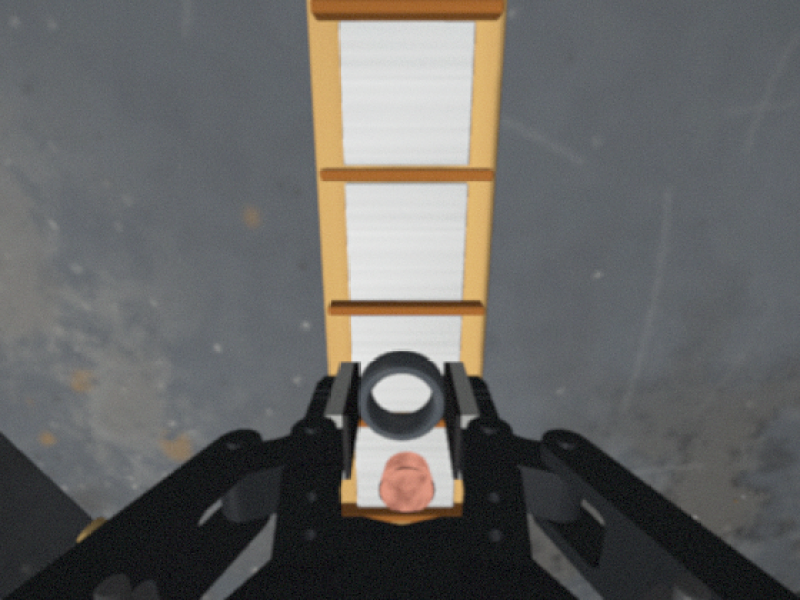

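The ring is held at (402,394). The rack axis is at column 407, strips are at rows 307 and 422, and the cup stands in the first bay at (407,482).

```bash
python3 -c "
from h import *
tool('w8',[('ring',402,394,.042),('s0',407.5,306,.022),('s-.05',407,423,.022),('s.05',407.5,174,.022),('s-.1',403,513,.022),('cup',407,484,.031)])"
```

```text
ring [-0.      0.0008  0.0084]
s0 [0.0259 0.0029 0.0283]
s-.05 [-0.0256  0.0029  0.0284]
s.05 [0.0738 0.0027 0.0282]
s-.1 [-0.0726  0.0012  0.0285]
cup [-0.0487  0.0028  0.0195]
```

Converted, 0.012 m is 0.015, 0.0021 m is 0.0026.

Request:
apply_moves(series=[[[0.0004,0.0026,0,0,0,0,0.75],[0.0004,0.0026,0.0063,0,0,0,0.75],[0.0004,0.0026,0.0125,0,0,0,0.75],[0.0004,0.0026,0.015,0,0,0,0.75],[0.0004,0.0026,0.015,0,0,0,0.75],[0.0004,0.0026,0.015,0,0,0,0.75]]])

```text
time_s: 14.65
tcp_pos: [0.5871, 0.1616, 0.0382]
tcp_rot: [-1.533, 2.741, -0.0]
contact_force: [-5.3, -0.9, 13.1]
opening: 0.0306
gripper_force: 27.7
```

Converted, -0.16 m is -0.2, -0.15 m is -0.1875.

Request:
apply_moves(series=[[[0,0,-0.0013,0,0,0,0.65],[0,0,-0.0013,0,0,0,0.5],[0,0,-0.0013,0,0,0,0.4],[0,0,-0.0013,0,0,0,0.4],[0,0,-0.0013,0,0,0,0.4],[0,0,-0.0375,0,0,0,0.4],[0,0,-0.0875,0,0,0,0.4],[0,0,-0.1375,0,0,0,0.4],[0,0,-0.1875,0,0,0,0.4],[0,0,-0.2,0,0,0,0.4],[0,0,-0.2,0,0,0,0.4],[0,0,-0.2,0,0,0,0.4]]])

```text
time_s: 15.85
tcp_pos: [0.5863, 0.1614, 0.1953]
tcp_rot: [1.532, -2.74, -0.001]
contact_force: [0.2, -0.9, -0.9]
opening: 0.0516
gripper_force: 0.0
```

```bash
python3 - <<'E'
from h import *
plan([(.56,0,.2),(.5478,-.1878,.2)],yaw=-6.5)
E
```

```text
t 15.85 tcp [0.5863 0.1614 0.1953] rv [ 5.000e-02 -1.300e-01  6.492e+01] j [ 0.14  0.54  1.36  0.    1.25 -2.45] open 0.0516 F [ 0.2 -0.9 -0.9]
-> [0.56 0.   0.2 ] shift [ 0.1513 -0.0621 -0.0046]
-> [ 0.5478 -0.1878  0.2   ] shift [ 0.3177 -0.1501 -0.0045]
```

Converted, 0.318 m is 0.3975, 0.29 m is 0.3625, 64.9 degrees is 0.7211.

Request:
apply_moves(series=[[[0.0375,-0.0163,0,0,0,0.0667,0.4],[0.075,-0.0325,0,0,0,0.1444,0.4],[0.1125,-0.0488,0,0,0,0.2222,0.4],[0.15,-0.065,0,0,0,0.3,0.4],[0.1938,-0.0825,0,0,0,0.3778,0.4],[0.2375,-0.105,0,0,0,0.4556,0.4],[0.2813,-0.1275,0,0,0,0.5333,0.4],[0.325,-0.15,0,0,0,0.6111,0.4],[0.3625,-0.17,0,0,0,0.6889,0.4],[0.3975,-0.1875,0,0,0,0.7211,0.4],[0.3975,-0.1875,0.0375,0,0,0.7211,0.4],[0.3975,-0.1875,0.0688,0,0,0.7211,0.4]]])

```text
time_s: 17.05
tcp_pos: [0.547, -0.1888, 0.1387]
tcp_rot: [-0.181, -3.133, -0.002]
contact_force: [-0.8, -0.1, -0.1]
opening: 0.0512
gripper_force: 0.0
```

Request:
apply_moves(series=[[[0,0,0,0,0,0,0.4],[0,0,0,0,0,0,0.4],[0,0,0,0,0,0,0.4]]])

```text
time_s: 17.35
tcp_pos: [0.5488, -0.1879, 0.1425]
tcp_rot: [0.177, 3.136, -0.001]
contact_force: [0.5, -0.5, 0.3]
opening: 0.0511
gripper_force: 0.0
```

```bash
python3 look.py w9; python3 - <<'E'
from h import *
plan([(.5478,-.1878,.052)],yaw=-6.5)
E
```

```text
t 17.4 tcp [ 0.5489 -0.1879  0.1428] rv [-0.03  0.1   0.06] j [-0.46  0.54  1.51  0.    1.09 -1.92] open 0.0517 F [-0.8 -0.3 -0.5]
-> [ 0.5478 -0.1878  0.052 ] shift [0.0013 0.0001 0.0908]
```

View pics/w9.png

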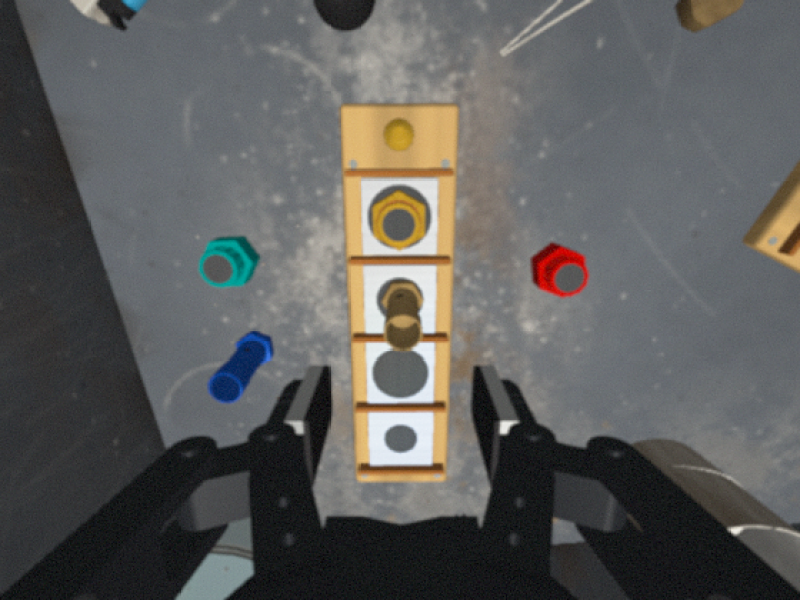

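The burner head's top is at (403,330) and its foot near (401,298). The rack axis is at column 400, with strips at rows 260 and 338.

```bash
python3 -c "
from h import *
tool('w9',[('top',403,331,.074),('foot',402,296,.026),('s-.05',400,260,.022),('s0',400.5,337,.022),('nuttop',399,224,.046)])"
```

```text
top [-0.0002  0.0015  0.0685]
foot [0.0022 0.0011 0.1165]
s-.05 [ 2.300e-02 -1.000e-04  1.205e-01]
s0 [-2.580e-02  1.000e-04  1.205e-01]
nuttop [ 0.0475 -0.0005  0.0964]
```

Converted, 0.092 m is 0.115, 0.0007 m is 0.0009.

Request:
apply_moves(series=[[[0.0009,0.0006,0.0375,0,0,0,0.4],[0.0009,0.0006,0.075,0,0,0,0.4],[0.0009,0.0006,0.1063,0,0,0,0.4],[0.0009,0.0006,0.115,0,0,0,0.4],[0.0009,0.0006,0.115,0,0,0,0.4],[0.0009,0.0006,0.115,0,0,0,0.85],[0.0009,0.0006,0.115,0,0,0,0.85],[0.0009,0.0006,0.115,0,0,0,0.85],[0.0009,0.0006,0.115,0,0,0,0.85],[0.0009,0.0006,0.115,0,0,0,0.85],[0.0009,0.0006,0.115,0,0,0,0.85]]], grip_force=40)

```text
time_s: 18.5
tcp_pos: [0.5486, -0.1878, 0.0515]
tcp_rot: [0.177, 3.134, -0.002]
contact_force: [-0.2, 0.5, 7.1]
opening: 0.0182
gripper_force: 39.0
```

Converted, -0.15 m is -0.1875, -0.14 m is -0.175.

Request:
apply_moves(series=[[[0,0,-0.0125,0,0,0,0.85],[0,0,-0.0375,0,0,0,0.85],[0,0,-0.0875,0,0,0,0.85],[0,0,-0.1375,0,0,0,0.85],[0,0,-0.175,0,0,0,0.85],[0,0,-0.1875,0,0,0,0.85],[0,0,-0.1875,0,0,0,0.85],[0,0,-0.1875,0,0,0,0.85]]])

```text
time_s: 19.3
tcp_pos: [0.5469, -0.187, 0.1984]
tcp_rot: [-0.177, -3.134, -0.002]
contact_force: [-0.2, 0.1, -1.9]
opening: 0.018
gripper_force: 39.1
```

```bash
python3 - <<'E'
from h import *
plan([(.56,0,.2),(.5614,.1188,.2),(.5614,.1188,.065)],yaw=AX["empty"])
E
```

```text
t 19.3 tcp [ 0.5469 -0.187   0.1984] rv [  0.12  -0.09 -64.94] j [-0.46  0.48  1.45  0.    1.22 -1.92] open 0.018 F [-0.2  0.1 -1.9]
-> [0.56 0.   0.2 ] shift [ 0.0081  0.1873 -0.0014]
-> [0.5614 0.1188 0.2   ] shift [ 0.0201  0.3055 -0.0013]
-> [0.5614 0.1188 0.065 ] shift [0.0198 0.3054 0.1337]
```

Converted, 0.3055 m is 0.3819, 0.29 m is 0.3625, -64.9 degrees is -0.7211.

Request:
apply_moves(series=[[[0.0025,0.0438,0,0,0,-0.0667,0.85],[0.005,0.0875,0,0,0,-0.1444,0.85],[0.0075,0.1313,0,0,0,-0.2222,0.85],[0.0088,0.175,0,0,0,-0.3,0.85],[0.01,0.2188,0,0,0,-0.3778,0.85],[0.0138,0.2563,0,0,0,-0.4556,0.85],[0.0175,0.2938,0,0,0,-0.5333,0.85],[0.0213,0.3313,0.0125,0,0,-0.6111,0.85],[0.0238,0.3625,0.0375,0,0,-0.6778,0.85],[0.025,0.3819,0.075,0,0,-0.7211,0.85],[0.025,0.3819,0.125,0,0,-0.7211,0.85],[0.025,0.3819,0.1563,0,0,-0.7211,0.85]]])

```text
time_s: 20.5
tcp_pos: [0.5594, 0.119, 0.07]
tcp_rot: [1.532, -2.735, -0.005]
contact_force: [0.1, 0.9, -0.7]
opening: 0.0183
gripper_force: 39.1
```

Converted, 0.01 m is 0.0125.

Request:
apply_moves(series=[[[0,0,0.0125,0,0,0,0.85],[0,0,0.0125,0,0,0,0.85],[0,0,0.0125,0,0,0,0.85],[0,0,0.0125,0,0,0,0.85]]])

```text
time_s: 20.9
tcp_pos: [0.5632, 0.1184, 0.0662]
tcp_rot: [-1.532, 2.74, -0.002]
contact_force: [-0.7, -0.1, -0.9]
opening: 0.0181
gripper_force: 39.1
```

```bash
python3 look.py w10; python3 - <<'E'
from h import *
plan([(.5614,.1188,.0515)],yaw=AX["empty"])
E
```

```text
t 20.95 tcp [0.5631 0.1184 0.0662] rv [-0.12  0.09 -0.05] j [ 0.07  0.63  1.6   0.    0.91 -2.52] open 0.0183 F [ 0.2 -0.1 -0.9]
-> [0.5614 0.1188 0.0515] shift [0.0006 0.0017 0.0147]
```

View pics/w10.png

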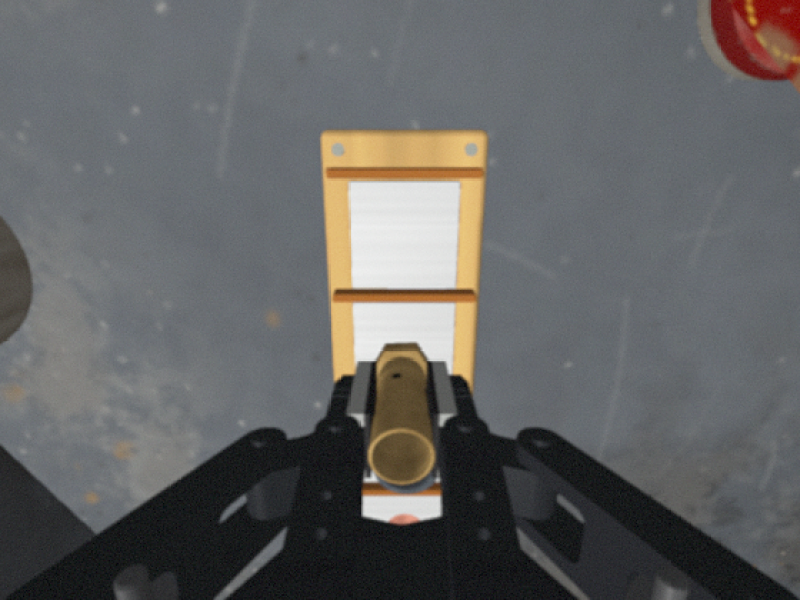

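The burner head is held upright with its top at (402,455). The strips at rows 295 and 173 are centred on column 405.

```bash
python3 -c "
from h import *
tool('w10',[('top',402,455,.0887),('footfront',402,345,.0405),('s.05',405,294,.022),('s.1',405,172,.022),('s-.05',401,490,.022)])"
```

```text
top [-0.0014  0.0007 -0.0225]
footfront [0.011  0.0008 0.0256]
s.05 [0.0256 0.002  0.0441]
s.1 [0.0739 0.002  0.044 ]
s-.05 [-0.0742  0.0003  0.0443]
```

Converted, 0.0155 m is 0.0194, 0.0015 m is 0.0019.

Request:
apply_moves(series=[[[0.0015,0.0019,0.0038,0,0,0,0.85],[0.0015,0.0019,0.01,0,0,0,0.85],[0.0015,0.0019,0.0163,0,0,0,0.85],[0.0015,0.0019,0.0194,0,0,0,0.85],[0.0015,0.0019,0.0194,0,0,0,0.85],[0.0015,0.0019,0.0194,0,0,0,0.85]]])

```text
time_s: 21.55
tcp_pos: [0.5604, 0.1182, 0.0511]
tcp_rot: [-1.533, 2.741, -0.001]
contact_force: [-6.2, -0.3, 15.4]
opening: 0.0184
gripper_force: 40.9
```

Converted, -0.15 m is -0.1875, -0.001 m is -0.0013.

Request:
apply_moves(series=[[[0,0,-0.0013,0,0,0,0.8],[0,0,-0.0013,0,0,0,0.7],[0,0,-0.0013,0,0,0,0.55],[0,0,-0.0013,0,0,0,0.4],[0,0,-0.0013,0,0,0,0.4],[0,0,-0.0013,0,0,0,0.4],[0,0,-0.0375,0,0,0,0.4],[0,0,-0.0875,0,0,0,0.4],[0,0,-0.1375,0,0,0,0.4],[0,0,-0.1875,0,0,0,0.4],[0,0,-0.1875,0,0,0,0.4],[0,0,-0.1875,0,0,0,0.4]]])

```text
time_s: 22.75
tcp_pos: [0.5606, 0.1183, 0.2001]
tcp_rot: [-1.532, 2.74, -0.001]
contact_force: [-0.9, 0.6, -0.2]
opening: 0.0512
gripper_force: 0.0
```

```bash
python3 - <<'E'
from h import *
plan([(.5,0,.2),(.4981,-.1821,.2)],yaw=-6.5)
E
```

```text
t 22.75 tcp [0.5606 0.1183 0.2001] rv [-4.000e-02  1.200e-01  6.493e+01] j [ 0.07  0.47  1.46  0.    1.21 -2.52] open 0.0512 F [-0.9  0.6 -0.2]
-> [0.5 0.  0.2] shift [ 1.325e-01 -1.030e-02 -1.000e-04]
-> [ 0.4981 -0.1821  0.2   ] shift [ 2.886e-01 -1.040e-01 -1.000e-04]
```

Converted, 0.2885 m is 0.3606, 0.255 m is 0.3188, 64.9 degrees is 0.7211.

Request:
apply_moves(series=[[[0.0413,-0.0038,0,0,0,0.0667,0.4],[0.0825,-0.0075,0,0,0,0.1444,0.4],[0.125,-0.01,0,0,0,0.2222,0.4],[0.165,-0.0125,0,0,0,0.3,0.4],[0.2063,-0.0375,0,0,0,0.3778,0.4],[0.2438,-0.06,0,0,0,0.4556,0.4],[0.2813,-0.0825,0,0,0,0.5333,0.4],[0.3188,-0.105,0.0125,0,0,0.6111,0.4],[0.3606,-0.13,0.0375,0,0,0.6889,0.4],[0.3606,-0.13,0.075,0,0,0.7211,0.4],[0.3606,-0.13,0.1,0,0,0.7211,0.4],[0.3606,-0.13,0.1,0,0,0.7211,0.4]]])

```text
time_s: 23.95
tcp_pos: [0.4952, -0.1811, 0.1151]
tcp_rot: [-0.178, -3.128, -0.006]
contact_force: [-0.8, 0.6, -0.2]
opening: 0.0514
gripper_force: 0.0
```

Request:
apply_moves(series=[[[0,0,0,0,0,0,0.4],[0,0,0,0,0,0,0.4],[0,0,0,0,0,0,0.4]]])

```text
time_s: 24.25
tcp_pos: [0.4985, -0.182, 0.1203]
tcp_rot: [0.176, 3.135, -0.001]
contact_force: [0.6, 0.0, -0.0]
opening: 0.0509
gripper_force: 0.0
```

```bash
python3 look.py w11; python3 - <<'E'
from h import *
plan([(.4983,-.1821,.039)],yaw=-6.5)
E
```

```text
t 24.3 tcp [ 0.4984 -0.182   0.1203] rv [-0.04  0.11  0.06] j [-0.49  0.49  1.68  0.    0.97 -1.95] open 0.0513 F [ 0.7 -0.7  0.3]
-> [ 0.4983 -0.1821  0.039 ] shift [ 0.0002 -0.0001  0.0813]
```

View pics/w11.png

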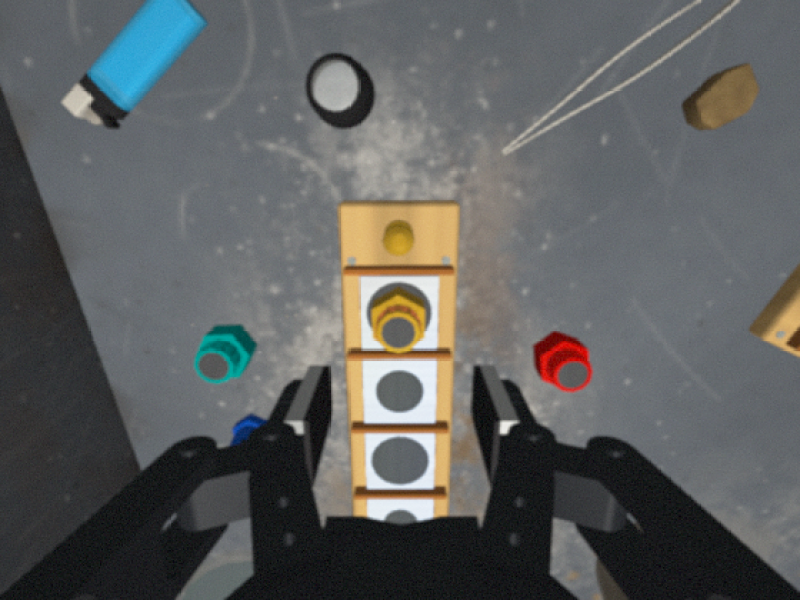

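The nut's collar is at (399,331), and the bay lies between strips at rows 270 and 354, both centred on column 399. That was my last picture, so from here I check by numbers.

```bash
python3 -c "
from h import *
tool('w11',[('nut',399,331,.046),('s-.1',399.5,270,.022),('s-.05',400,354,.022)])"
```

```text
nut [-0.0026 -0.0005  0.0743]
s-.1 [ 0.0227 -0.0003  0.0983]
s-.05 [-0.0268 -0.0002  0.0984]
```

Converted, 0.08 m is 0.1, -0.0015 m is -0.0019.

Request:
apply_moves(series=[[[-0.0019,-0.0006,0.0375,0,0,0,0.4],[-0.0019,-0.0006,0.075,0,0,0,0.4],[-0.0019,-0.0006,0.0975,0,0,0,0.4],[-0.0019,-0.0006,0.1,0,0,0,0.4],[-0.0019,-0.0006,0.1,0,0,0,0.4],[-0.0019,-0.0006,0.1,0,0,0,0.8],[-0.0019,-0.0006,0.1,0,0,0,0.8],[-0.0019,-0.0006,0.1,0,0,0,0.8],[-0.0019,-0.0006,0.1,0,0,0,0.8],[-0.0019,-0.0006,0.1,0,0,0,0.8],[-0.0019,-0.0006,0.1,0,0,0,0.8]]])

```text
time_s: 25.4
tcp_pos: [0.5002, -0.1831, 0.0409]
tcp_rot: [0.177, 3.134, -0.002]
contact_force: [-1.0, 0.9, 5.9]
opening: 0.0267
gripper_force: 39.9
```

Converted, -0.16 m is -0.2, -0.15 m is -0.1875.

Request:
apply_moves(series=[[[0,0,-0.0125,0,0,0,0.8],[0,0,-0.0375,0,0,0,0.8],[0,0,-0.0875,0,0,0,0.8],[0,0,-0.1375,0,0,0,0.8],[0,0,-0.1875,0,0,0,0.8],[0,0,-0.2,0,0,0,0.8],[0,0,-0.2,0,0,0,0.8],[0,0,-0.2,0,0,0,0.8]]])

```text
time_s: 26.2
tcp_pos: [0.4986, -0.1823, 0.1985]
tcp_rot: [-0.177, -3.135, -0.001]
contact_force: [-0.1, 0.1, -1.7]
opening: 0.0267
gripper_force: 39.6
```

```bash
python3 look.py w12; python3 - <<'E'
from h import *
plan([(.53,0,.2),(.5348,.0765,.2),(.5348,.0765,.055)],yaw=AX["empty"])
f=np.load("w12.npz");c=R.from_rotvec(f["r"])
L=c.inv().apply((cloud(f["d"],f["K"],f["T"])-f["P"]).reshape(-1,3)).reshape(420,560,3)
hsv=cv2.cvtColor(f["p"],cv2.COLOR_RGB2HSV)
m=(hsv[...,0]>12)&(hsv[...,0]<30)&(hsv[...,1]>110)&(f["d"]>0)&(abs(L[...,1])<.016)&(abs(L[...,0])<.03)&(abs(L[...,2])<.03)
print(m.sum(),np.percentile(L[m],[1,25,50,75,99],axis=0).round(4))
t=m&(L[...,2]<-.003);print("collar top",t.sum(),L[t].min(0).round(4),L[t].max(0).round(4))
E
```

```text
t 26.25 tcp [ 0.4984 -0.1822  0.1978] rv [  0.15  -0.1  -64.94] j [-0.5   0.4   1.58  0.    1.16 -1.95] open 0.0271 F [ 0.1 -0.4 -1.9]
-> [0.53 0.   0.2 ] shift [-0.0108  0.1846 -0.002 ]
-> [0.5348 0.0765 0.2   ] shift [-0.007   0.2612 -0.0019]
-> [0.5348 0.0765 0.055 ] shift [-0.0073  0.261   0.1431]
2468 [[-0.0117 -0.0129 -0.0058]
 [ 0.0024 -0.0067 -0.004 ]
 [ 0.0072  0.0003  0.0063]
 [ 0.0093  0.0079  0.0085]
 [ 0.0138  0.0139  0.022 ]]
collar top 726 [-0.0135 -0.011  -0.0171] [ 0.0111  0.0146 -0.003 ]
```

Converted, 0.2605 m is 0.3256, -0.0068 m is -0.0085, -64.9 degrees is -0.7211.

Request:
apply_moves(series=[[[-0.0025,0.0375,0,0,0,-0.0667,0.8],[-0.005,0.075,0,0,0,-0.1444,0.8],[-0.0075,0.1125,0,0,0,-0.2222,0.8],[-0.01,0.15,0,0,0,-0.3,0.8],[-0.0125,0.1875,0,0,0,-0.3778,0.8],[-0.0125,0.225,0,0,0,-0.4556,0.8],[-0.0113,0.2625,0,0,0,-0.5333,0.8],[-0.01,0.2938,0.0125,0,0,-0.6111,0.8],[-0.0085,0.3256,0.0375,0,0,-0.6778,0.8],[-0.0085,0.3256,0.075,0,0,-0.7211,0.8],[-0.0085,0.3256,0.125,0,0,-0.7211,0.8],[-0.0085,0.3256,0.1688,0,0,-0.7211,0.8]]])

```text
time_s: 27.45
tcp_pos: [0.5339, 0.0757, 0.0611]
tcp_rot: [1.533, -2.739, -0.003]
contact_force: [1.0, -0.2, -0.9]
opening: 0.0266
gripper_force: 39.6
```

Request:
apply_moves(series=[[[0,0,0.01,0,0,0,0.8],[0,0,0.01,0,0,0,0.8],[0,0,0.01,0,0,0,0.8],[0,0,0.01,0,0,0,0.8]]])

```text
time_s: 27.85
tcp_pos: [0.5366, 0.0753, 0.0579]
tcp_rot: [-1.532, 2.74, -0.002]
contact_force: [0.0, 1.0, -0.8]
opening: 0.0265
gripper_force: 39.6
```

```bash
python3 look.py w13; python3 - <<'E'
from h import *
plan([(.5343,.076,.0409)],yaw=AX["empty"])
f=np.load("w10.npz");print("strip px hsv w10",cv2.cvtColor(f["p"],cv2.COLOR_RGB2HSV)[121,284],cv2.cvtColor(f["p"],cv2.COLOR_RGB2HSV)[100,284])
for n in ("w10","w13"):
    f=np.load(n+".npz");c=R.from_rotvec(f["r"]);hsv=cv2.cvtColor(f["p"],cv2.COLOR_RGB2HSV)
    m=((hsv[...,0]<16)&(hsv[...,1]>170)&(hsv[...,2]>120)).astype(np.uint8);N,_,st,ce=cv2.connectedComponentsWithStats(m)
    for i in range(1,N):
        if st[i,4]>60 and st[i,2]>60: print(n,st[i],"tool",c.inv().apply(ray(f["K"],f["T"],ce[i],.022)-f["P"]).round(4))
E
```

```text
t 27.9 tcp [0.5365 0.0753 0.0579] rv [-0.15  0.1  -0.04] j [-0.    0.59  1.71  0.    0.84 -2.59] open 0.0263 F [-0.7 -0.4 -0.1]
-> [0.5343 0.076  0.0409] shift [0.0006 0.0022 0.017 ]
strip px hsv w10 [ 14 180 177] [ 18 129 208]
w10 [229 118 109   6 611] tool [0.0738 0.0018 0.044 ]
w10 [234 206  99   5 403] tool [0.0243 0.0019 0.0441]
w13 [ 489   31   71  115 4306] tool [0.0871 0.1261 0.0354]
w13 [231 211 104   6 486] tool [0.0238 0.0019 0.0359]
```

Converted, 0.018 m is 0.0225, 0.0175 m is 0.0219.

Request:
apply_moves(series=[[[0.0003,0.0023,0.005,0,0,0,0.8],[0.0003,0.0023,0.0113,0,0,0,0.8],[0.0003,0.0023,0.0175,0,0,0,0.8],[0.0003,0.0023,0.0219,0,0,0,0.8],[0.0003,0.0023,0.0225,0,0,0,0.8],[0.0003,0.0023,0.0225,0,0,0,0.8],[0.0003,0.0023,0.0225,0,0,0,0.8]]])

```text
time_s: 28.6
tcp_pos: [0.5337, 0.0762, 0.0407]
tcp_rot: [-1.533, 2.741, -0.001]
contact_force: [-9.2, -1.8, 26.7]
opening: 0.0266
gripper_force: 42.5
```

Converted, -0.2 m is -0.25, -0.001 m is -0.0013.

Request:
apply_moves(series=[[[0,0,-0.0013,0,0,0,0.8],[0,0,-0.0013,0,0,0,0.7],[0,0,-0.0013,0,0,0,0.55],[0,0,-0.0013,0,0,0,0.4],[0,0,-0.0013,0,0,0,0.4],[0,0,-0.0013,0,0,0,0.4],[0,0,-0.0375,0,0,0,0.4],[0,0,-0.0875,0,0,0,0.4],[0,0,-0.1375,0,0,0,0.4],[0,0,-0.1875,0,0,0,0.4],[0,0,-0.2375,0,0,0,0.4],[0,0,-0.25,0,0,0,0.4]]])

```text
time_s: 29.8
tcp_pos: [0.5356, 0.0762, 0.2429]
tcp_rot: [-1.53, 2.736, -0.006]
contact_force: [0.7, 0.3, -0.1]
opening: 0.0515
gripper_force: 0.0
```

```bash
python3 - <<'E'
from h import *
plan([(.48,-.1,.24)])
E
```

```text
t 29.8 tcp [0.5356 0.0762 0.2429] rv [0. 0. 0.] j [-0.    0.37  1.5   0.    1.27 -2.59] open 0.0515 F [ 0.7  0.3 -0.1]
-> [ 0.48 -0.1   0.24] shift [ 0.1792 -0.0449  0.0024]
```

Converted, 0.24 m is 0.3, 0.2 m is 0.25.

Request:
apply_moves(series=[[[0.05,-0.0125,0,0,0,0,0.4],[0.1,-0.025,0,0,0,0,0.4],[0.15,-0.0375,0,0,0,0,0.4],[0.2,-0.05,0,0,0,0,0.4],[0.25,-0.0625,0,0,0,0,0.4],[0.3,-0.075,0,0,0,0,0.4],[0.3,-0.075,0,0,0,0,0.4],[0.3,-0.075,0,0,0,0,0.4],[0.3,-0.075,0,0,0,0,0.4]]])

```text
time_s: 30.7
tcp_pos: [0.4593, -0.1588, 0.2378]
tcp_rot: [1.534, -2.741, -0.002]
contact_force: [-0.1, 0.3, -0.5]
opening: 0.0511
gripper_force: 0.0
```

```bash
python3 - <<'E'
from h import *
from bench import vision
f=np.load("top0.npz");K,T,p0=f["K"],f["T"],f["p"]
ps,ds=zip(*[vision.grab_frame("top") for _ in range(3)])
p=np.mean(ps,0);d=np.median(ds,0);W=cloud(d,K,T)
Z0=np.median(cloud(f["d"],K,T)[...,2][150:235,130:245]);print("surf",Z0)
diff=(np.abs(p-p0).max(2)>45).astype(np.uint8)
o=np.array([.5772,.1399]);e=np.array([-.523,-.852]);n=np.array([.852,-.523])
for nm,x,zc,zm in [("cup",-.075,.031,.031),("ring",-.025,.031,.031),("burner",.025,.074,.03),("nut",.075,.046,.03)]:
    b=o+e*x
    m=np.zeros_like(diff);uvc=K@(T[:3,:3]@np.r_[b,zm]+T[:3,3]);uvc=uvc[:2]/uvc[2];cv2.circle(m,tuple(int(round(q)) for q in uvc),15,1,-1)
    k=((diff&m)>0);v,u=np.nonzero(k)
    if nm in("cup","ring"):
        c=ray(K,T,((u.min()+u.max())/2,(v.min()+v.max())/2),zc)[:2];c2=ray(K,T,(u.mean(),v.mean()),zc)[:2]
    else:
        q=W[k&(W[...,2]>zc-.02)&(W[...,2]<zc+.006)];c=(q.min(0)[:2]+q.max(0)[:2])/2;c2=np.median(q,0)[:2]
    print(nm,k.sum(),"rack xy bbox",((c-o)@e).round(4),((c-o)@n).round(4),"mean",((c2-o)@e).round(4),((c2-o)@n).round(4),"zmax",np.percentile(W[...,2][k&(d>0)],[50,97]).round(3),"colour",p[k].mean(0).round())
w,_=vision.grab_frame("wrist")
plan([])
E
```

```text
surf 0.0011081773100518253
cup 96 rack xy bbox -0.0646 -0.0007 mean -0.0734 -0.0006 zmax [0.02  0.031] colour [211. 156. 144.]
ring 132 rack xy bbox -0.0198 0.0002 mean -0.0261 -0.0014 zmax [0.029 0.032] colour [144. 142. 145.]
burner 133 rack xy bbox 0.0261 -0.0011 mean 0.023 -0.0038 zmax [0.047 0.075] colour [162. 140. 112.]
nut 162 rack xy bbox 0.0744 -0.0013 mean 0.0765 -0.0022 zmax [0.044 0.048] colour [180. 151. 107.]
t 30.9 tcp [ 0.4596 -0.1586  0.2382] rv [0. 0. 0.] j [-0.49  0.28  1.64  0.    1.22 -3.08] open 0.0512 F [ 0.8 -1.1 -0.2]
```

The top camera puts all four parts upright at the right heights (31, 32, 75 and 48 mm, expected 31, 31, 74 and 46). By mean or median they sit within about 4 mm of their bay centres. The gripper is clear, so I'm handing in.

```bash
python3 -c "
from bench import bot
print(bot.sign_off())"
```

```text
the job is handed in; nothing more can be done
None
```

I moved all four parts to the empty rack in reverse order (cup next to the knob, then ring, burner head, nut) and handed the job in at about 31 s; the top camera showed each upright and within about 4 mm of its bay's centre, but no verdict came back.

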